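# Slide the square culture dish up to the scribed line

### The arm

A 6-joint arm with a two-finger parallel gripper is mounted at the origin on the work surface. World frame = base frame: x ahead of the robot, y to its left, z up, the work surface at z = 0. Lengths are in m, angles in rad, forces in N, time in s.
With the tool pointing down it reaches from about 0.35 to 0.975 m from the base axis. Payload 17.4 kg.
Tool frame: the origin (TCP) lies on the centre line of the jaws, within the pads' length; the fingertips stand 17 mm ahead of it and the grasp point (between the pads) lies 2 mm behind it; z points along the fingers, y is the direction in which the jaws open and shut (so a half turn about z gives the same grasp; the last joint's range is limited). The gripper opens to 85 mm and grips with 20 to 120 N. Pads are 22 mm wide; open, the fingers measure 114 mm over their backs; the gripper's body (76 mm by 85 mm) begins 54 mm behind the grasp point. The pads swing forward as they close: fully open they stand 13 mm farther back than shut.
Start: joints at [1.134, 0.116, 1.442, -0, 1.584, -0.038], TCP at [0.262, 0.622, 0.248] pointing down, gripper open.
Joint ranges: [-2.83, 2.83], [-0.83, 2.19], [0.07, 2.5], [-1.14, 4.28], [0.01, 3], [-2.97, 2.97]. Speed limits (rad/s): [1.89, 1.89, 2.22, 3.14, 3.14, 3.14].

### API

Orientations are given as a rotation vector (axis times angle).
In Python, from plant import manip, optics gives the robot as it stands.
- The arm moves only by the shell command python3 -m inch 'ROWS' [OPENING] [FORCE]. ROWS is JSON, a list that holds one entry, the list of rows, each a list of 4 numbers: the shift along the tool's x, y, z in m, then the turn about the tool's z in rad. A call has 1 to 10 rows; each row shifts and turns the commanded pose from where the row before left it, along the tool's axes as they then stand; what a row does not reach is not made up. A row lasts 1/8 s, in which the tool goes at most 62.5 mm and 10.7 degrees, less where a joint would pass 70% of its speed; a pose out of reach is approached as far as the arm can. A call is refused whole if a number of a shift passes 0.0625 or a number of a turn 0.188, either way. A call with a gripper value outside its range is refused whole. OPENING is the gripper's target within -1 to 1 (fully open at 1, half-way at 0, shut at -1), set as the call begins (- or left out, the last holds). The fingers move at their own pace and stop on an object; FORCE is the grip in N (left out, the last holds). Time passes only in rows, so rows that do not move let the fingers close. It gives the time, the measured TCP pose, the force and the opening at its end, in the units of the state.
- manip.get_state(): the state, without advancing time (a new reading comes with each control period).
- optics.get_image(name): name is "scene" or "top"; returns (picture, depth): 420x560x3 uint8, red, green, blue; 420x560 float32, m along the optical axis (not along the pixel's ray), 0 where there is no reading.
- optics.camera_info(name): a dict with "fovy" (degrees; the focal length in pixels is half the picture's height over the tangent of half this angle, whatever the lens; pixels are square), "cx", "cy" (the principal point, pixels), "k1" (the pictures are not rectified: a ray, as slopes to the right and down, at radius r is drawn at 1 + k1 r^2 times it, then the intrinsics apply), "pose" (4x4, takes a point from camera to world coordinates). Camera axes: x right, y up, looking along -z (the intrinsics and any distortion apply to the point x, -y, -z); pixel columns grow to the right and rows downward; lengths in m; the calibration is good to about 2 mm. A picture is of the moment at which its call begins. camera_info takes no time and is no camera call.
- manip.sign_off(): hands the job in, once; it reports no verdict.
The state is a dict: "clock": time; "joint_positions": joint angles; "qd": joint speeds; "joint_efforts": joint torques, N m; "ee_pos": TCP position; "eef_rot": TCP orientation; "wrist_force": force on the tool from outside, world axes, zero at the start; "moment": the same for the moment, N m; "opening": finger opening in m.
Only numpy, scipy, OpenCV 4.12 (cv2) and the standard library are available. Lean on these libraries where they do the work, as an engineer would, in place of code of your own. Each camera call takes 0.05 s, during which the arm holds its last target.

### The job

On the white inspection board, slide the square culture dish flat along the board, towards the black line, until its leading edge meets the line, square to it. Stop there without running past the line, leave the round dish where it is, and let go.

Things in the scene. Friction and masses are not known exactly. Their poses are not given: they have to be found in the camera images.
- square_dish: closed square culture dish, amber with pale rim, 100 x 100 mm, 20 mm high, 0.1 kg, loose, lying on the board up to 8 degrees askew in one of two side-by-side places. Origin: centre of its underside; x and y along its sides, z up; its +y side, 50 mm from the origin, is the leading edge. Too wide to grasp: push its -y side, behind which the board is clear
- round_dish: round culture dish, same materials, 90 mm across, 18 mm high, loose, in the other place on the board, beside the square dish and short of the line too (centres 135 mm or more apart). Stays where it is. Origin: centre of its underside
- line (a point): middle of the black line on the fixed white board's top face (6 mm above the bench). The line runs 300 mm along x, the board's full width; y points along the board, the way to push (roughly to the robot's left); z up. Board: ends at y = -260 and +140 mm from here, clear beyond the line. The square dish starts with its edge 70 to 130 mm short of the line; dry friction, it stops with the push
Things that resemble listed ones, but are neither listed nor needed, are in the scene too. Leave any blue or pink look-alike of the square_dish alone.

How it is judged:
By the outcome, as a careful person would: the job done as asked, in the order asked, and still so for the second after the job is handed in, with the robot touching nothing.
It also fails if it takes over 32 s, if anything falls off the work surface, if the arm or the gripper's body presses on something with over 40 N, if the wrist force passes 120 N, or if a joint passes its speed limit or range.

## Working session

There is one attempt and no reset: what is moved stays moved. The work goes in short steps, Python scripts to look and compute and a shell command to move; the robot and the scene stay as the last step left them, time stands still between calls to the robot, and variables do not carry over. Pictures are saved under pics/ and viewed, and the job is handed in when it is done.

```bash
mkdir -p pics; ls; python3 - <<'E'
from plant import manip, optics
import cv2,numpy as np
s=manip.get_state(); print({k:np.round(v,4).tolist() for k,v in s.items()})
for n in("scene","top"):
    i=optics.camera_info(n); print(n,i)
    im,d=optics.get_image(n); cv2.imwrite(f"pics/{n}0.png",im[:,:,::-1]); np.savez(f"{n}0.npz",im=im,d=d)
E
```

```text
pics
{'clock': 0.0, 'joint_positions': [1.1342, 0.1165, 1.4423, 0.0, 1.584, -0.0378], 'qd': [-0.0003, -0.0008, -0.0012, 0.0006, -0.0013, -0.0008], 'joint_efforts': [0.0005, -73.1967, -63.2513, -0.0, 0.006, -0.0], 'ee_pos': [0.262, 0.6219, 0.2475], 'eef_rot': [-0.6223, -3.079, 0.0018], 'wrist_force': [0.395, -0.8946, -0.9069], 'moment': [0.0013, -0.0167, -0.0492], 'opening': 0.0854}
scene {'fovy': 44.276414604969624, 'cx': 281.689017587507, 'cy': 209.46040493109967, 'k1': -0.0020333170252169195, 'pose': array([[-0.739865  , -0.44453232,  0.50496613,  1.17898831],
       [ 0.67246198, -0.51082727,  0.53558414,  0.42354864],
       [ 0.01986601,  0.73583049,  0.67687431,  0.73429971],
       [ 0.        ,  0.        ,  0.        ,  1.        ]])}
top {'fovy': 48.83065747841984, 'cx': 281.2173786903793, 'cy': 207.30507044411826, 'k1': -0.1208965418943039, 'pose': array([[ 0.00809499,  0.98897189, -0.14788198,  0.50421924],
       [-0.99975852,  0.0110257 ,  0.01900887, -0.12792616],
       [ 0.02042974,  0.14769239,  0.98882232,  0.9044757 ],
       [ 0.        ,  0.        ,  0.        ,  1.        ]])}
```

View pics/scene0.png

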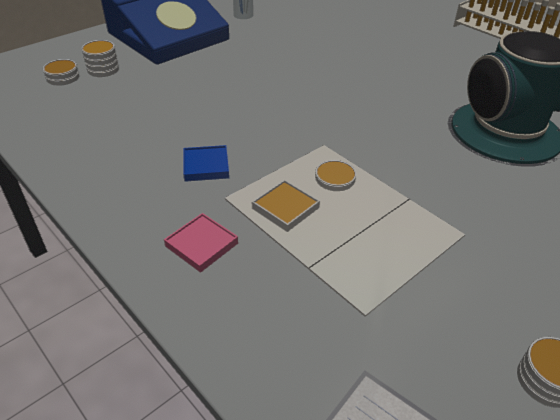

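View pics/top0.png

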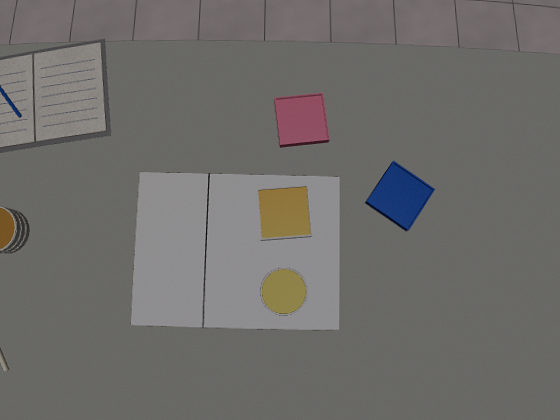

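The scene view shows the amber square dish at (286,204), the round dish at (335,174) and the line from (310,268) to (409,199). In the top view the square dish is at (285,213), the round dish at (284,291) and the line near column 207.

Candidates that could be taken for the square dish (top pixels):
- amber square at (285,213), on the board
- pink square at (301,120)
- blue square at (400,196)
- round amber dish at (284,291)

The description (amber, square, on the board) picks the one at (285,213). I'll measure it and check it in a close crop.

```bash
cat > h.py <<'E'
import numpy as np,cv2
from plant import optics
def cam(n):
    i=optics.camera_info(n); f=210/np.tan(np.radians(i["fovy"])/2)
    return i,f
def toplane(n,px,z):
    i,f=cam(n); px=np.atleast_2d(np.asarray(px,float))
    d=(px-[i["cx"],i["cy"]])/f
    u=d.copy()
    for _ in range(30): u=d/(1+i["k1"]*(u**2).sum(1,keepdims=True))
    r=np.c_[u[:,0],-u[:,1],-np.ones(len(u))]
    P=np.array(i["pose"]); w=r@P[:3,:3].T; o=P[:3,3]
    return (o+w*((z-o[2])/w[:,2])[:,None])
def amber(im):
    h=cv2.cvtColor(im,cv2.COLOR_RGB2HSV)
    return cv2.inRange(h,(12,90,60),(32,255,255))
def blobs(im,mn=300):
    c,_=cv2.findContours(amber(im),cv2.RETR_EXTERNAL,cv2.CHAIN_APPROX_NONE)
    return [x for x in c if cv2.contourArea(x)>mn]
E
python3 - <<'E'
from h import *
for n in("top","scene"):
    im=np.load(n+"0.npz")["im"]; print(n)
    for c in blobs(im):
        w=toplane(n,c[:,0,:],0.026)
        (cx,cy),(a,b),t=cv2.minAreaRect((w[:,:2]*1000).astype(np.float32))
        m=cv2.moments(c); print(np.round([m['m10']/m['m00'],m['m01']/m['m00']]),"rect mm",np.round([cx,cy,a,b,t],1))
    g=cv2.cvtColor(im,cv2.COLOR_RGB2HSV)
    V=im.min(2)
    # board: bright low-sat
    print("board V",V[200,230] if n=="top" else V[260,340], "bench", V[350,250])
im=np.load("top0.npz")["im"]; c=cv2.resize(im[160:340,120:360],None,fx=3,fy=3,interpolation=cv2.INTER_NEAREST); cv2.imwrite("pics/crop0.png",c[:,:,::-1])
# line pixels top
V=im.min(2).astype(float)
pts=[]
for r in range(180,322):
    row=V[r,195:222]; k=row.argmin(); 
    w=np.clip(np.median(row)-row,0,None); w[w<15]=0
    if w.sum()>0: pts.append([195+(w*np.arange(27)).sum()/w.sum(),r])
L=toplane("top",pts,0.006); print(len(L))
p=cv2.fitLine((L[:,:2]*1000).astype(np.float32),cv2.DIST_HUBER,0,.01,.01).ravel(); print("line top dir",p, "ends",np.round(L[[0,-1]],4))
E
```

```text
top
[283. 291.] rect mm [ 476.9 -150.4   80.8   80.7   45.5]
[  6. 227.] rect mm [589.6 397.   79.9  30.4   5.3]
[284. 212.] rect mm [ 627.2 -150.    93.    92.9    5.1]
board V 142 bench 101
scene
[547. 359.] rect mm [570.  385.8  83.9  42.7  26. ]
[285. 202.] rect mm [ 627.8 -150.3   89.5   90.2    5. ]
[336. 172.] rect mm [ 478.6 -149.2   78.6   79.5    9.1]
board V 154 bench 120
142
line top dir [ 9.9992472e-01 -1.2271119e-02  5.2908167e+02  1.6807135e+00] ends [[ 6.917e-01 -4.000e-04  6.000e-03]
 [ 4.175e-01  2.900e-03  6.000e-03]]
```

View pics/crop0.png

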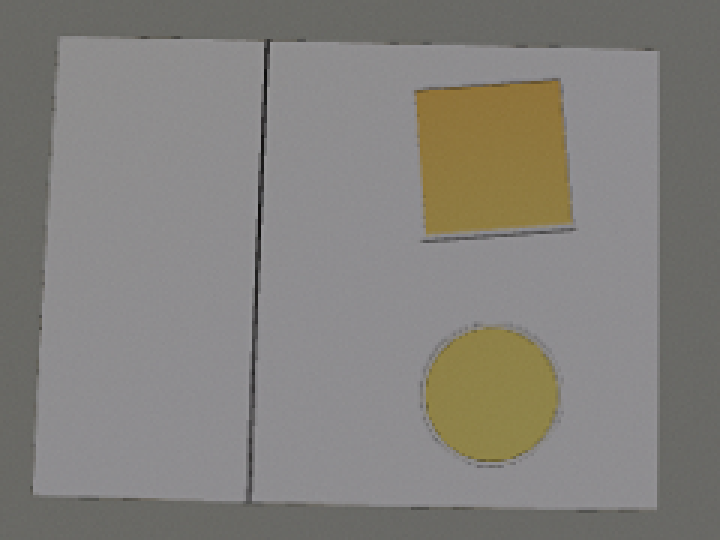

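The crop confirms it: an amber square with a pale rim on the board, at about (285,212) in the full picture. It is turned about 5.8° relative to the line. Next I'll check heights along the path and refine the line with both cameras.

```bash
python3 - <<'E'
from h import *
for n in("scene","top"):
    z=np.load(n+"0.npz"); d=z["d"]; i,f=cam(n)
    v,u=np.mgrid[0:420,0:560]; p=np.c_[u.ravel(),v.ravel()]
    a=toplane(n,p,0.0); P=np.array(i["pose"]); c=(a-P[:3,3])@P[:3,:3]; 
    w=P[:3,3]+(c/(-c[:,2:3])*d.ravel()[:,None])@P[:3,:3].T
    w=w[(d.ravel()>0)]
    m=(w[:,2]>0.05)&(w[:,0]>-.2)&(w[:,0]<1)&(abs(w[:,1])<.9)
    H={}
    for x,y,h in w[m]:
        k=(round(x,1),round(y,1)); H[k]=max(H.get(k,0),round(h,2))
    print(n,sorted(H.items()))
im=np.load("scene0.npz")["im"]; V=im.min(2).astype(float)
a,b=np.array([310,268.]),np.array([409,199.]); t=(b-a)/np.linalg.norm(b-a); nn=np.array([-t[1],t[0]])
pts=[]
for s in np.linspace(6,112,80):
    k=np.arange(-5,5.01,.25); q=a+t*s+nn*k[:,None]
    r=cv2.remap(V.astype(np.float32),q[:,0].astype(np.float32)[None],q[:,1].astype(np.float32)[None],cv2.INTER_LINEAR)[0]
    w=np.clip(np.median(r)-r-12,0,None)
    if w.sum()>0: pts.append(a+t*s+nn*(w*k).sum()/w.sum())
L=toplane("scene",pts,.006); p=cv2.fitLine((L[:,:2]*1000).astype(np.float32),cv2.DIST_HUBER,0,.01,.01).ravel()
print(len(L),p,"y at x=.628",p[3]+(628-p[2])*p[1]/p[0],"x range",L[[0,-1]])
E
```

```text
scene [((np.float64(-0.1), np.float64(-0.1)), np.float64(0.23)), ((np.float64(-0.1), np.float64(-0.0)), np.float64(0.24)), ((np.float64(-0.1), np.float64(0.1)), np.float64(0.08)), ((np.float64(-0.0), np.float64(-0.1)), np.float64(0.24)), ((np.float64(-0.0), np.float64(-0.0)), np.float64(0.25)), ((np.float64(0.0), np.float64(0.1)), np.float64(0.24)), ((np.float64(0.1), np.float64(-0.1)), np.float64(0.23)), ((np.float64(0.1), np.float64(-0.0)), np.float64(0.24)), ((np.float64(0.1), np.float64(0.1)), np.float64(0.23)), ((np.float64(0.2), np.float64(-0.9)), np.float64(0.07)), ((np.float64(0.3), np.float64(-0.9)), np.float64(0.07)), ((np.float64(0.4), np.float64(-0.9)), np.float64(0.07)), ((np.float64(0.5), np.float64(-0.9)), np.float64(0.07)), ((np.float64(0.5), np.float64(0.4)), np.float64(0.05)), ((np.float64(0.6), np.float64(0.4)), np.float64(0.06))]
top [((np.float64(0.5), np.float64(0.4)), np.float64(0.06)), ((np.float64(0.6), np.float64(0.4)), np.float64(0.06))]
80 [ 9.9992979e-01 -1.1852201e-02  5.8707928e+02 -6.0707337e-01] y at x=.628 -1.092108 x range [[ 0.69044023 -0.0016527   0.006     ]
 [ 0.43099245  0.00131329  0.006     ]]
```

```bash
python3 -m inch '[[[0,0,0,0.169],[0,0,0,0.169],[0,0,0,0.169],[0,0,0,0.169],[0,0,0,0.169],[0,0,0,0.169],[0,0,0,0.171],[-0.03,0.013,0,0],[-0.06,0.026,0,0],[-0.06,0.026,0,0]]]' 0.2; python3 -m inch '[[[-0.06,0.026,0,0],[-0.06,0.026,0,0],[-0.06,0.026,0,0],[-0.06,0.026,0,0],[-0.06,0.026,0,0],[-0.06,0.026,0,0],[-0.06,0.026,0,0],[-0.06,0.026,0,0],[-0.06,0.026,0,0],[-0.03,0.013,0,0]]]'
```

```text
clock: 1.35
ee_pos: [0.3231, 0.475, 0.2477]
eef_rot: [2.235, 2.208, -0.001]
wrist_force: [0.9, 0.2, 0.1]
opening: 0.0513
clock: 2.6
ee_pos: [0.5529, -0.0754, 0.2477]
eef_rot: [-2.238, -2.204, 0.001]
wrist_force: [0.8, 0.2, -0.2]
opening: 0.0514
```

```bash
python3 -m inch '[[[-0.056,0.026,0,0],[-0.056,0.026,0,0],[-0.056,0.026,0,0],[0,0,0,0],[0,0,0.05,0],[0,0,0.06,0],[0,0,0.05,0],[0,0,0.03,0],[0,0,0,0],[0,0,0,0]]]'
python3 - <<'E'
from h import *
from plant import manip
s=manip.get_state(); r=s["eef_rot"]; R=cv2.Rodrigues(np.array(r,float))[0]; print(np.round(R,4),s["ee_pos"])
for n in("scene","top"):
    im,d=optics.get_image(n); np.savez(n+"1.npz",im=im,d=d)
    c=im[130:300,200:440] if n=="scene" else im[160:340,120:380]
    cv2.imwrite(f"pics/{n}1.png",cv2.resize(c,None,fx=3,fy=3)[:,:,::-1])
E
```

```text
clock: 3.85
ee_pos: [0.6289, -0.2415, 0.0601]
eef_rot: [2.234, 2.206, 0.001]
wrist_force: [1.5, -0.7, 0.9]
opening: 0.0512
[[ 1.270e-02  9.999e-01  1.600e-03]
 [ 9.999e-01 -1.270e-02 -6.000e-04]
 [-6.000e-04  1.600e-03 -1.000e+00]] [ 0.62887203 -0.24148633  0.06012046]
```

View pics/scene1.png

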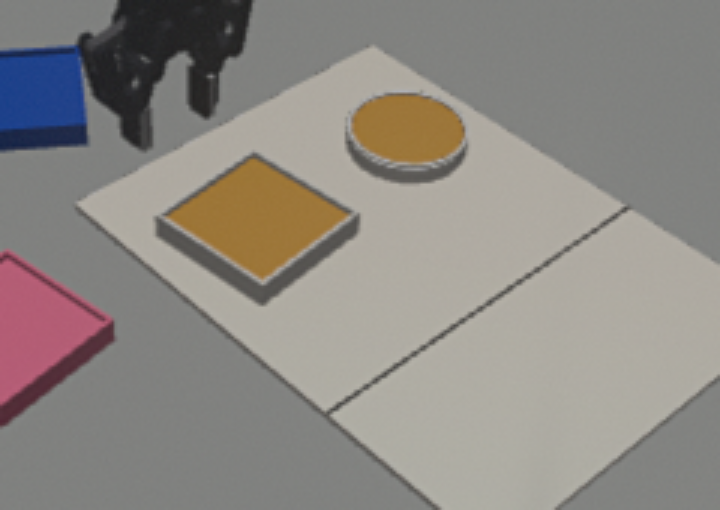

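View pics/top1.png

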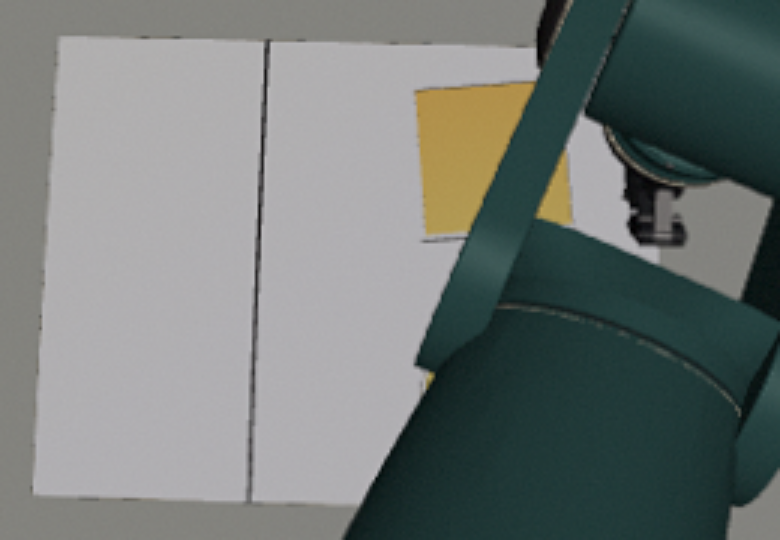

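In the scene crop both fingertips hang behind the dish's -y side, at about full pixels (248,179) and (269,169). In the top view the arm hides part of the dish, but the line and leading edge are visible. Next I'll measure tip height from the depth.

```bash
python3 - <<'E'
from h import *
n="scene"; z=np.load("scene1.npz"); d=z["d"]; i,f=cam(n)
P=np.array(i["pose"]); v,u=np.mgrid[130:190,220:290]; p=np.c_[u.ravel(),v.ravel()]
a=toplane(n,p,0.); c=(a-P[:3,3])@P[:3,:3]; w=P[:3,3]+(c/(-c[:,2:3])*d[v,u].ravel()[:,None])@P[:3,:3].T
m=(w[:,2]>.03)&(w[:,2]<.075)&(w[:,1]>-.3)
q=w[m]
for s in (q[:,0]>.63,q[:,0]<=.63): print(np.round(q[s].min(0),4),np.round(q[s].max(0),4), np.round(np.sort(q[s][:,2])[:8],4))
E
```

```text
[ 0.654  -0.2477  0.0474] [ 0.6699 -0.2293  0.0748] [0.0474 0.0489 0.0495 0.0504 0.0505 0.0507 0.0516 0.0524]
[ 0.5892 -0.2529  0.0472] [ 0.6053 -0.2284  0.0748] [0.0472 0.0484 0.0486 0.0488 0.049  0.0492 0.0494 0.0499]
```

```bash
python3 -m inch '[[[0,0,0.02,0],[0,0,0.013,0],[0,0,0,0],[0.01,0,0,0],[0.006,0,0,0],[0.006,0,0,0],[0.006,0,0,0],[0.006,0,0,0],[0.006,0,0,0],[0.006,0,0,0]]]'; python3 -m inch '[[[0.007,0,0,0],[0.007,0,0,0],[0.007,0,0,0],[0.007,0,0,0],[0.007,0,0,0],[0.006,0,0,0],[0.006,0,0,0],[0.003,0,0,0],[0,0,0,0],[0,0,0,0]]]'
cat > look.py <<'E'
from h import *
import sys
k=sys.argv[1]
for n in("scene","top"):
    im,d=optics.get_image(n); np.savez(n+k+".npz",im=im,d=d)
    c=im[130:300,200:440] if n=="scene" else im[160:340,120:380]
    cv2.imwrite(f"pics/{n}{k}.png",cv2.resize(c,None,fx=3,fy=3)[:,:,::-1])
    for c in blobs(im):
        w=toplane(n,c[:,0,:],0.026)
        (cx,cy),(a,b),t=cv2.minAreaRect((w[:,:2]*1000).astype(np.float32)); print(n,np.round([cx,cy,a,b,t],1))
E
python3 look.py 2
```

```text
clock: 5.2
ee_pos: [0.6289, -0.1953, 0.0253]
eef_rot: [2.236, 2.207, 0.0]
wrist_force: [-0.6, -1.1, -0.3]
opening: 0.0516
clock: 6.45
ee_pos: [0.6294, -0.1457, 0.0252]
eef_rot: [-2.236, -2.207, 0.0]
wrist_force: [0.1, -0.5, -1.3]
opening: 0.0512
scene [570.  385.8  83.9  42.7  26. ]
scene [633.6 -83.8  90.1  89.7  89.3]
scene [ 479.2 -148.6   79.9   78.8   78.1]
top [589.6 397.   79.9  30.4   5.3]
top [ 6.115e+02 -9.310e+01  4.810e+01  7.240e+01  6.000e-01]
```

View pics/scene2.png

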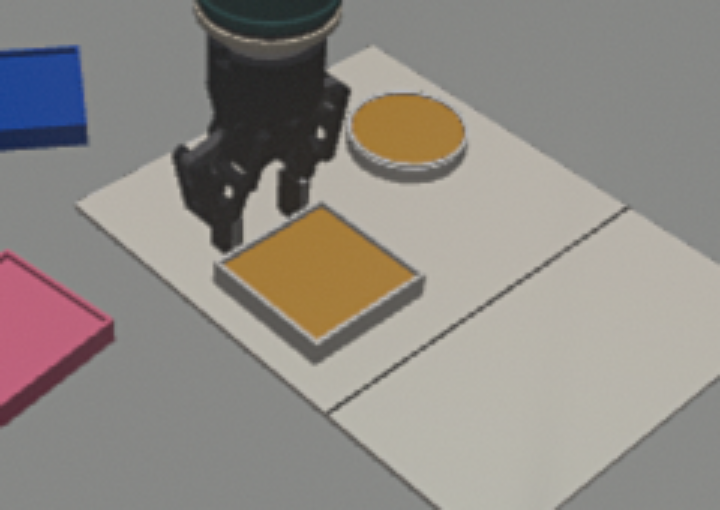

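View pics/top2.png

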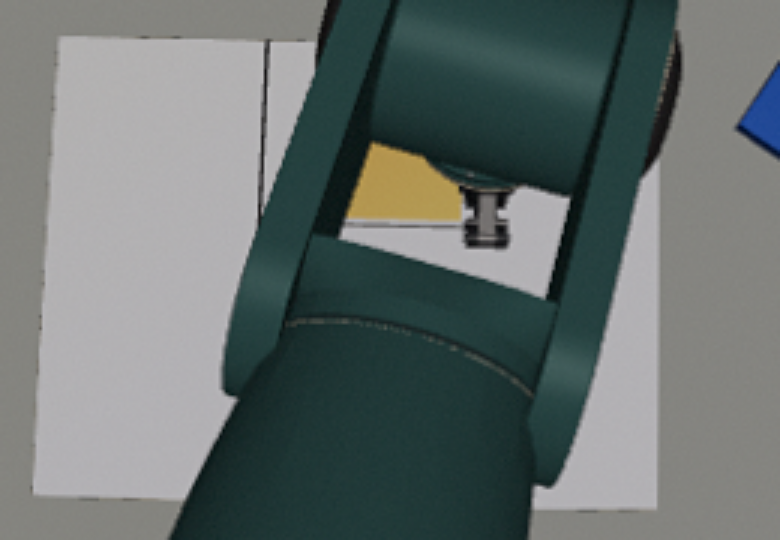

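The dish is now square to the line (scene view, angle -0.7° like the line's), with about 32 mm to go. I'll push most of that, then back off for a clear look.

```bash
python3 -m inch '[[[0.005,0,0,0],[0.006,0,0,0],[0.006,0,0,0],[0.005,0,0,0],[0.003,0,0,0],[0.002,0,0,0],[0,0,0,0],[0,0,0,0]]]'
python3 look.py 3
python3 - <<'E'
import numpy as np,cv2
im=np.load("scene3.npz")["im"]; cv2.imwrite("pics/s3z.png",cv2.resize(im[190:290,260:400],None,fx=5,fy=5,interpolation=cv2.INTER_CUBIC)[:,:,::-1])
E
```

```text
clock: 7.55
ee_pos: [0.6299, -0.1187, 0.0254]
eef_rot: [2.236, 2.207, 0.0]
wrist_force: [-0.1, 0.2, 0.9]
opening: 0.0513
scene [570.  385.8  83.9  42.7  26. ]
scene [634.2 -57.4  89.9  89.9  89.3]
scene [ 474.5 -143.6   80.5   67.5   41.4]
top [608.9 -65.   78.3  45.1  86.6]
top [589.6 397.   79.9  30.4   5.3]
```

View pics/s3z.png

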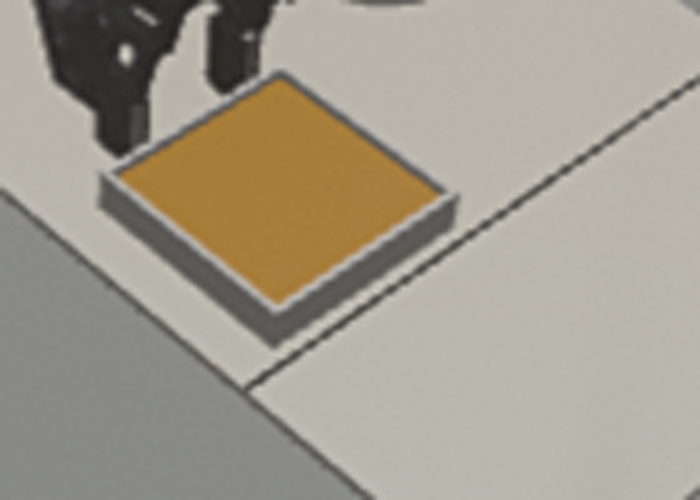

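The zoomed crop shows the dish's front face just short of the line, with the front-bottom corner at crop (275,347), full (315,259). I'll measure the gap between the front-bottom edge and the line, both at board height.

```bash
cat > gap.py <<'E'
from h import *
import sys
k=sys.argv[1]; im=np.load(f"scene{k}.npz")["im"]; V=im.min(2).astype(np.float32); n="scene"
# sample along board y at fixed x, at z=.006: need forward projection
def proj(w):
    i,f=cam(n); P=np.array(i["pose"]); c=(w-P[:3,3])@P[:3,:3]; s=np.c_[c[:,0]/-c[:,2],-c[:,1]/-c[:,2]]
    s=s*(1+i["k1"]*(s**2).sum(1,keepdims=True)); return s*f+[i["cx"],i["cy"]]
E=[]
for x in np.arange(.600,.672,.004):
    y=np.arange(-.04,.012,.00025); w=np.c_[x+0.012*y,y,0*y+.006]; q=proj(w).astype(np.float32)
    r=cv2.remap(V,q[:,0][None],q[:,1][None],cv2.INTER_CUBIC)[0]
    b=np.percentile(r,85); 
    l0=-0.0008-0.0119*(x-.6)
    sel=abs(y-l0)<.004; wt=np.clip(b-15-r,0,None)*sel; yl=(wt*y).sum()/wt.sum() if wt.sum()>0 else np.nan
    face=np.percentile(r[:60],20) if k else 0
    th=(b+np.median(r[y<l0-.022]))/2
    j=np.where((r<(b+90)/2)&(y<l0-.0032))[0]; ye=y[j[-1]] if len(j) else np.nan
    E.append([x,yl,ye,yl-ye,r.min(),b])
E=np.array(E); np.set_printoptions(suppress=True,linewidth=150); print(np.round(E*[1e3,1e3,1e3,1e3,1,1],2)); 
E=E[np.isfinite(E[:,3])]
print("gap mm",np.median(E[:,3])*1e3,"slopes deg",np.degrees([np.polyfit(E[:,0],E[:,c],1)[0] for c in(1,2)]))
x=.636;y=np.arange(-.04,.012,.001);q=proj(np.c_[x+0*y,y,0*y+.006]).astype(np.float32);print(cv2.remap(V,q[:,0][None],q[:,1][None],cv2.INTER_CUBIC)[0].astype(int))
E
python3 gap.py 3
```

```text
[[600.    -0.7   -8.     7.3   55.19 172.82]
 [604.    -0.62  -8.25   7.63  51.95 172.64]
 [608.    -0.93  -8.25   7.32  55.72 173.13]
 [612.    -0.66  -8.25   7.59  50.87 173.75]
 [616.    -0.86  -8.25   7.39  56.52 174.08]
 [620.    -0.82  -8.5    7.68  52.66 172.45]
 [624.    -1.08  -8.     6.92  55.24 172.61]
 [628.    -1.04  -8.5    7.46  53.99 173.61]
 [632.    -1.2   -8.25   7.05  56.59 173.45]
 [636.    -1.24  -8.75   7.51  55.23 173.11]
 [640.    -1.06  -8.25   7.19  55.55 173.04]
 [644.    -1.46  -8.75   7.29  57.18 172.96]
 [648.    -1.2   -8.5    7.3   55.73 173.35]
 [652.    -1.44  -9.     7.56  56.31 173.24]
 [656.    -1.15  -8.75   7.6   55.24 173.4 ]
 [660.    -1.61  -9.     7.39  55.03 172.33]
 [664.    -1.3   -9.     7.7   58.48 172.9 ]
 [668.    -1.5   -9.25   7.75  82.67 174.99]
 [672.    -1.49  -9.     7.51  73.98 173.29]]
gap mm 7.4554622675823445 slopes deg [-0.6877439  -0.83556345]
[ 62  61  61  62  61  60  61  60  59  60  61  60  56  53  64  93 136 166 163 137 108  91  83  81  84  86  86  85  83  84  96 117 148 179 189 184 161
 121  79  68  97 142 167 176 177 175 173 172 172 172 172 173]
```

```bash
python3 -m inch '[[[0.0015,0,0,0],[0.0015,0,0,0],[0.001,0,0,0],[0.001,0,0,0],[0,0,0,0]]]'; python3 look.py 4; python3 gap.py 4
python3 - <<'E'
import numpy as np,cv2
im=np.load("scene4.npz")["im"]; cv2.imwrite("pics/s4z.png",cv2.resize(im[190:290,260:400],None,fx=5,fy=5,interpolation=cv2.INTER_CUBIC)[:,:,::-1])
E
```

```text
clock: 8.28
ee_pos: [0.63, -0.1135, 0.0253]
eef_rot: [2.236, 2.207, 0.0]
wrist_force: [0.5, 0.5, 0.3]
opening: 0.0511
scene [570.  385.8  83.9  42.7  26. ]
scene [634.3 -52.5  90.1  89.9  89.2]
scene [ 472.3 -144.    78.6   65.4   46.3]
top [ 470.5 -177.7   25.1   73.3   76.2]
top [608.5 -58.8  78.4  43.3  87.5]
top [589.6 397.   79.9  30.4   5.3]
[[600.    -1.85  -4.25   2.4   55.02 172.54]
 [604.    -1.6   -4.25   2.65  56.15 172.63]
 [608.    -2.08  -4.25   2.17  55.69 172.66]
 [612.    -1.49  -4.25   2.76  54.09 172.93]
 [616.    -2.07  -4.25   2.18  52.87 173.07]
 [620.    -1.73  -4.25   2.52  53.87 173.34]
 [624.    -2.35  -4.5    2.15  51.73 173.41]
 [628.    -2.04  -4.5    2.46  54.99 173.83]
 [632.    -2.46  -4.5    2.04  54.54 172.93]
 [636.    -2.15  -4.5    2.35  55.26 172.98]
 [640.    -2.18  -4.5    2.32  51.83 171.95]
 [644.    -2.57  -4.75   2.18  54.83 172.92]
 [648.    -2.14  -4.75   2.61  52.71 172.99]
 [652.    -2.61  -4.75   2.14  54.17 172.9 ]
 [656.    -1.98  -4.75   2.77  51.48 172.19]
 [660.    -2.86  -4.75   1.89  53.99 173.35]
 [664.    -2.27  -5.     2.73  53.89 171.74]
 [668.    -2.82  -5.     2.18  81.94 173.23]
 [672.    -2.35  -5.     2.65  79.24 173.06]]
gap mm 2.3542034611943707 slopes deg [-0.6799301  -0.67222022]
[ 59  60  60  61  61  61  60  60  61  60  60  61  61  61  61  61  59  56  56  71  99 137 174 179 152 115  89  80  82  85  86  86  86  88  93  99  98
  86  69  70 102 146 169 176 177 175 173 173 172 172 172 172]
```

View pics/s4z.png

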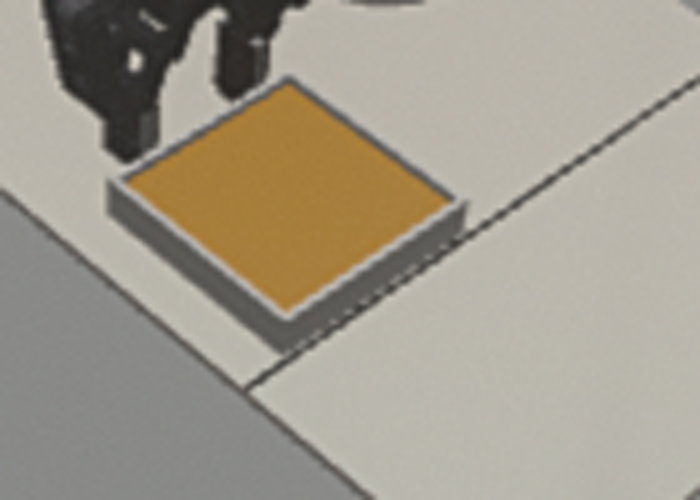

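The earlier clean edge reading plus the measured travel puts the edge about 1.3–2.2 mm short of the line's middle. A light sliver is still visible before the near edge of the line. I'll nudge it 1.3 mm, then back off straight, lift away and look again.

```bash
python3 -m inch '[[[0.0007,0,0,0],[0.0006,0,0,0],[0,0,0,0],[0,0,0,0]]]'; python3 -m inch '[[[-0.01,0,0,0],[-0.025,0,0,0],[-0.03,0,0,0],[0,0,-0.03,0],[0,0,-0.06,0],[0,0,-0.06,0],[-0.05,0,0,0],[-0.06,0,0,0],[-0.06,0,0,0],[-0.06,0,0,0]]]'; python3 -m inch '[[[-0.06,0,0,0],[-0.06,0,0,0],[-0.06,0,0,0],[-0.03,0,0,0],[0,0,0,0],[0,0,0,0]]]'; python3 look.py 5
python3 - <<'E'
import numpy as np,cv2
im=np.load("scene5.npz")["im"]; cv2.imwrite("pics/s5z.png",cv2.resize(im[190:290,260:400],None,fx=5,fy=5,interpolation=cv2.INTER_CUBIC)[:,:,::-1])
E
```

```text
clock: 8.88
ee_pos: [0.63, -0.1123, 0.0253]
eef_rot: [-2.236, -2.207, -0.0]
wrist_force: [0.3, 0.3, -0.1]
opening: 0.0516
clock: 10.12
ee_pos: [0.6256, -0.4098, 0.1754]
eef_rot: [2.236, 2.207, 0.0]
wrist_force: [-0.0, 0.4, -0.5]
opening: 0.0513
clock: 10.88
ee_pos: [0.6232, -0.6172, 0.175]
eef_rot: [-2.236, -2.207, -0.0]
wrist_force: [-0.5, 0.0, 0.7]
opening: 0.0511
scene [570.  385.8  83.9  42.7  26. ]
scene [634.3 -51.3  90.1  89.9  89.1]
scene [ 479.5 -148.9   79.9   78.9   75.6]
top [ 476.9 -150.4   80.8   80.7   45.5]
top [589.6 397.   79.9  30.4   5.3]
top [633.4 -51.   93.2  92.7  89.2]
```

View pics/s5z.png

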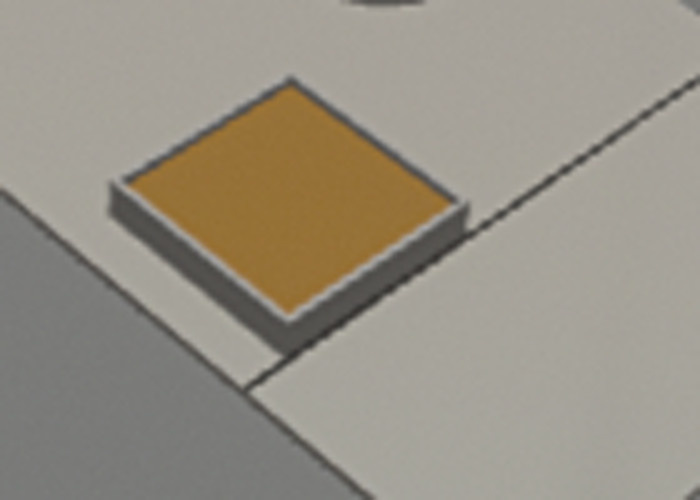

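View pics/top5.png

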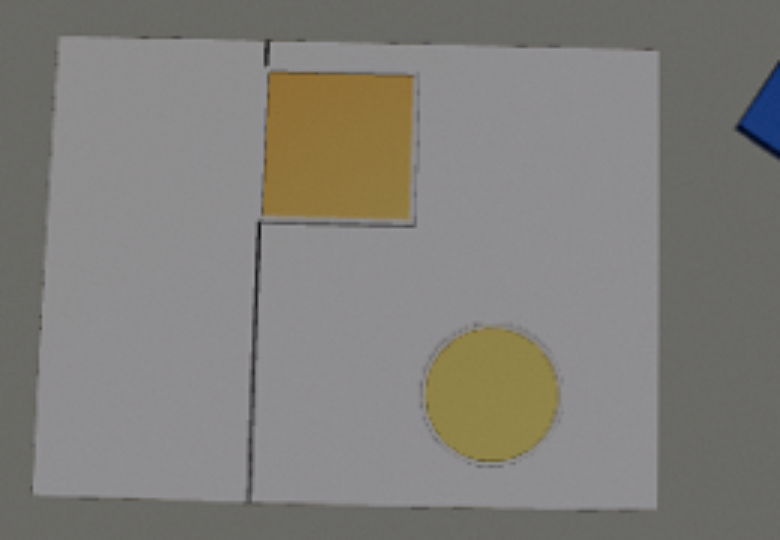

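The sliver is gone. In the crop the dish's front-bottom edge, from about full (317,260) to (352,238), lies on the line along its whole length. The top view agrees, and the round dish reads the same as at the start. The arm is clear of everything, so I'm handing in.

```bash
python3 -c "
from plant import manip
print(manip.sign_off())"
```

```text
the job is handed in; nothing more can be done
None
```

The square dish now lies with its leading edge on the black line, square to it, and the job was handed in at about 11 s of the 32 s allowed. I pushed its -y side with two half-open fingertips, which squared it up and slid it about 100 mm. The last few millimetres went in small measured nudges, and then I backed the arm well clear.

- **Edge on the line:** the last readings put the leading edge 0.1 mm (scene camera), about 1.0 mm (base edge at board height plus measured travel) and 1.4 mm (top camera) short of the line's middle. They disagree by about 1.3 mm, within the 2 mm calibration. All three put it on the line, which I estimate at about 2.5–3 mm wide, and not past it.
- **Square to it:** the dish reads 89.1–89.2° against 89.3° for the line, so it is within about 0.2°.
- **Round dish:** its top-camera position is the same as at the start, to 0.1 mm. Two scene-camera readings of it shifted mid-push because the gripper hid part of it; they returned to normal once the arm was clear.
- **One check failed:** my edge-to-line gap script mixed up the edge and the line once they were within about 3 mm. For the final nudge I used the earlier clean reading, the measured travel and the crop instead.

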